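Start the last bellhousing bolt square

TASK

One bolt of the bellhousing still stands loose and leaning in its hole. Take the red-handled nut driver from its block, set its socket fully over that bolt's head, bring driver and bolt square to the flange and, pushing lightly but steadily down (about 10 N, never hard), give the bolt a quarter of a turn clockwise so that its thread catches straight. Then put the driver back upright, all the way down, in the hole of the block it came from, let go, and leave everything else as it stands.

Things in the scene. Friction and masses are not known exactly. Their poses are not given: they have to be found in the camera images.
- driver_grip (a point): Middle of the red handle of the nut driver, on its axis: a hexagonal handle 30 mm across flats, 60 mm long, this point half-way along; the socket mouth lies 139 mm below it along the driver's own -z, the top of the driver 34 mm above. Driver 240 g, 173 mm long. The handle's flats face its +x and every 60 degrees from there.
- driver: The red-handled nut driver; origin: centre of the socket's mouth at its lower end, z up the axis. Barrel 27 mm outside (30 at the lip), 36 mm long; hexagon 20.2 mm across flats to a flat floor 11 mm deep, the first 3 mm a wider mouth, 24 narrowing to 22 mm. The hexagon stands firmly but at an unknown angle to the handle's flats: find it by feel. Starts upright in one of the block's holes.
- bolt_head (a point): Centre of the top of the loose bolt's head, turning and leaning with it; z up the bolt's axis. Head 19 mm across flats, 8 mm high, top 2.5 mm bevelled to a round 16 mm; flats face +x and every 60 degrees. Top 45 mm above the flange, 60 mm above the first thread. Hexagons out of step, the mouth stops about 5.5 mm below this top; in step it goes 11 mm down. Oiled, slippery.
- bolt: The loose bolt (black steel, M12, shank 12 mm); origin on its axis at the first thread, 15 mm below the flange's upper face; z along the bolt. It starts leaning by 0.07 to 0.11 rad (it can lean to about 0.13), has about 0.05 N m of friction against leaning and stays where it is put; nothing springs it upright. It cannot be pushed in, only turned.
- hole (a point): Centre of the bolt hole at the flange's upper face; z is the hole's axis, straight up. The bolt stands square when its axis lies on this one: head top 45 mm straight above this point.
- bolt_turn (a joint): How far the loose bolt has been turned, rad: 0 at the start, growing clockwise seen from above. Turning takes about 0.07 N m.
- housing: Grey mounting plate 300 x 260 mm on two wooden bearers, its top 45 mm above the bench, with the aluminium bellhousing: round flange 200 mm across and 15 mm thick, cone (58 mm radius at its foot, 50 mm at its top rim) rising to 164 mm above the bench. Origin on the bench below the cone's axis. Four bolt holes 82.5 mm from that axis; the other three bolts are already down; the loose one is at the corner +x, +y of this frame. Fixed.
- stand: Wooden driver block 90 x 230 mm, 55 mm high, fixed; origin under its centre. Three round upright holes, 33 mm across, 42 mm deep (floor 13 mm above the bench), in a row along its y axis at y = -72, 0 and +72 mm.
- spare_a: Nut driver with a teal handle and a 21 mm thick socket, of the same length, standing in another hole of the block; origin at its socket's mouth. Leave it.
- spare_b: Nut driver with a yellow handle and a 24 mm thick socket, of the same length, standing in another hole of the block; origin at its socket's mouth. Leave it.
- coupling: Aluminium coupling hub, 55 mm across, 40 mm high, on the bench; origin at its underside. Leave it.
- threadlock: Red thread-lock bottle with a white tip, 34 mm across, 90 mm high, standing on the bench; origin at its underside. Leave it.
Things that resemble listed ones, but are neither listed nor needed, are in the scene too. Leave any orange look-alike of the driver alone.

How it is judged:
On the way, in this order (a step that is already met when the one before it is completed fails the run):
1. before turning 0.3 rad: socket over the bolt's head (mouth 7 mm or more below its top), pressed on with 3 to 30 N, driver and bolt square to the flange within 0.06 rad (z of driver in the frame of bolt_head below -0.007 m and horizontal distance between driver and bolt_head below 0.004 m and contact force between driver and bolt between 3 and 30 N and angle between bolt_head's own z axis and vertical below 0.06 rad and angle between the z axis of driver and the z axis of hole, either way round below 0.06 rad and value of joint bolt_turn below 0.3 rad), for 0.2 s.
2. the bolt is turned clockwise by more than 1.2 rad with the driver still over its head (value of joint bolt_turn above 1.2 rad and z of driver in the frame of bolt_head below -0.005 m and horizontal distance between driver and bolt_head below 0.005 m), for 0.1 s.
At the end, for the whole second after the job is handed in: The loose bolt has been turned clockwise by 1.2 to 2.2 rad and stands square to the flange within 0.06 rad; the red driver stands upright (within 0.09 rad) on the floor of the block hole it came from (within 5 mm of the floor), at rest and let go (value of joint bolt_turn between 1.2 and 2.2 rad and angle between bolt_head's own z axis and vertical below 0.06 rad and height (world z) of driver below 0.018 m and angle between driver's own z axis and vertical below 0.09 rad and distance of driver from where it was at the start of the episode below 0.008 m and linear speed of driver below 0.01 m/s); the robot touches nothing.
It fails at once if cross-threaded: the bolt, already turned more than 0.3 rad, leans more than 0.09 rad (value of joint bolt_turn above 0.3 rad and angle between bolt_head's own z axis and vertical above 0.09 rad).
It fails at once if the bolt is turned on past 0.3 rad with the driver more than 0.07 rad out of square (value of joint bolt_turn above 0.3 rad and velocity of joint bolt_turn above 0.15 rad/s and contact force between driver and bolt above 1 N and angle between the z axis of driver and the z axis of hole, either way round above 0.07 rad).
It fails at once if the driver bears on the bolt with more than 40 N (contact force between driver and bolt above 40 N).
It fails at once if another thing on the bench is shifted by more than 15 mm (distance of any of spare_a, spare_b, coupling, threadlock from where it was at the start of the episode above 0.015 m).
It also fails if it takes over 72 s, if anything falls off the work surface, if the arm or the gripper's body presses on something with over 40 N, if the wrist force passes 120 N, or if a joint passes its speed limit or range.

ROBOT

A 7-joint arm with a two-finger parallel gripper is mounted at the origin on the work surface. World frame = base frame: x ahead of the robot, y to its left, z up, the work surface at z = 0. Lengths are in m, angles in rad, forces in N, time in s.
With the tool pointing down it reaches from about 0.4 to 0.85 m from the base axis. Payload 10.4 kg.
Tool frame: the origin (TCP) lies between the finger pads; the fingertips stand 22 mm ahead of it and the grasp point (between the pads) lies 3 mm ahead of it; z points along the fingers, y is the line along which they close (so a half turn about z gives the same grasp; the last joint's range is limited). The gripper opens to 85 mm and grips with 20 to 120 N. Pads are 22 mm wide; open, the fingers measure 114 mm over their backs; the gripper's body (76 mm by 85 mm) begins 54 mm behind the grasp point. The pads swing forward as they close: fully open they stand 13 mm farther back than shut.
Start: joints at [-1.365, 0.332, -0.065, 1.46, 0.022, 1.35, -0.088], TCP at [0.142, 0.609, 0.253] pointing down, gripper open.
Joint ranges: [-2.6, 2.6], [-0.5, 2.12], [-1.47, 1.34], [0.16, 2.42], [-1.27, 4.41], [0.06, 2.06], [-2.6, 2.6]. Speed limits (rad/s): [2.22, 2.22, 2.79, 2.79, 3.14, 3.14, 3.14].

INTERFACE

Orientations are given as a unit quaternion [x, y, z, w].
In Python, from workcell import manip, camera, ticket, boxes_of, outline_of gives the robot as it stands.
- The arm moves only by the tool carry_out, never from a script. Its argument "deltas" is a list of rows, each a list of 5 numbers: the shift along the tool's x, y, z as a fraction of full scale, then the turn about the tool's z as a fraction of full scale, then the opening, from -1 (shut) to 1 (fully open), so that 0 is half open. In form: [[tx, ty, tz, spin, gripper], ...]. A call has 1 to 20 rows; each row is the pose to reach, as a shift and turn from the pose commanded when the call began, along the tool's axes at that moment; what a row does not reach only later rows make up. Full scale, the value 1, is 150 mm for a shift and 30 degrees for a turn. A row lasts 1/8 s, in which the tool goes at most 62.5 mm and 10.7 degrees, less where a joint would pass 70% of its speed; a pose out of reach is approached as far as the arm can. A call with a number of a shift or a turn outside -1 to 1 is refused whole. A call with a gripper value outside its range is refused whole. The fingers move at their own pace and stop on an object; "force" is the grip in N (left out, the last holds). Time passes only in rows, so rows that repeat a pose let the fingers close. It gives the time, the measured TCP pose, the force, the opening and the grip force at its end, in the units of the state.
- manip.get_obs(): the state, without advancing time (a new reading comes with each control period).
- camera(name): name is "side" or "top" or "wrist"; returns a dict with "img" (384x512x3 uint8, red, green, blue), "depth" (384x512 float32, m along the optical axis (not along the pixel's ray), 0 where there is no reading), "vertical_fov" (degrees; the focal length in pixels is half the picture's height over the tangent of half this angle, whatever the lens; pixels are square), "cx", "cy" (the principal point, pixels), "R" (3x3) and "t" (3): a world point X has camera coordinates R X + t. Camera axes: x right, y down, z forward; pixel columns grow to the right and rows downward; lengths in m; the calibration is good to about 2 mm. A picture is of the moment at which its call begins.
- ticket.hand_in(): hands the job in; it is judged then, once.
Trained networks look in a picture, given as the dict that the camera call returned (one of the last four; its "shot" number tells which), for a name from the list of things; names that differ only in an ending like _2 or _b are one class to them, and where a whole thing is asked for, a point or a joint stands for the part that bears it (a point fixed in the world has none). Each returns a list of dicts, best first, with "conf" (0 to 1); they miss things now and then, are a little off and sometimes report something else, mostly with a low value. They report only what shows in the picture. A call takes as long as a camera call. They do not tell look-alikes from the thing itself.
- boxes_of(query, picture): "position" ([x, y, z] in m, in world coordinates, good to about 4 mm: the middle of the surface that is visible of it).
- outline_of(query, picture): "region" (384x512 bool, what is visible of it).
The state is a dict: "clock": time; "joint_pos": joint angles; "joint_velocities": joint speeds; "tau": joint torques, N m; "position": TCP position; "ee_rot": TCP orientation; "ft_force": force on the tool from outside, world axes, zero at the start; "torque": the same for the moment, N m; "grip_width": opening from 0.0 (shut) to 1.0 (fully open); "grasp_force": force on a finger pad.
Only numpy, scipy, OpenCV 4.12 (cv2) and the standard library are available. Lean on these libraries where they do the work, as an engineer would, in place of code of your own. Each camera call takes 0.05 s, during which the arm holds its last target. There are 200 camera calls.

## Working session

There is one attempt and no reset: what is moved stays moved. The work goes in short steps, Python scripts to look and compute and a tool call to move; the robot and the scene stay as the last step left them, time stands still between calls to the robot, and variables do not carry over. Pictures are saved under pics/ and viewed, at most 10 in all, crops included, and the job is handed in when it is done.

Besides the shell and the picture viewer there is one more tool, called after "Request:" in YAML: its name, and indented under it one key for each argument. carry_out: Moves the arm, as the interface text tells. Its arguments: {"type":"object","properties":{"deltas":{"type":"array","items":{"type":"array","items":{"type":"number"}}},"force":{"type":"number"}},"required":["deltas"]}

```bash
mkdir -p pics
cat > h.py <<'E'
import numpy as np, cv2
from workcell import manip, camera, ticket, boxes_of, outline_of
def f(c): return c["img"].shape[0]/2/np.tan(np.radians(c["vertical_fov"])/2)
def world(c):
    d=c["depth"]; v,u=np.indices(d.shape); k=f(c)
    P=np.stack([(u-c["cx"])/k*d,(v-c["cy"])/k*d,d],-1)
    return (P-np.array(c["t"]))@np.array(c["R"])
def proj(c,X):
    p=np.array(c["R"])@np.array(X)+np.array(c["t"]); return p[0]/p[2]*f(c)+c["cx"],p[1]/p[2]*f(c)+c["cy"]
def save(n,im): cv2.imwrite("pics/"+n,im[...,::-1])
E
python3 - <<'E'
from h import *
o=manip.get_obs(); print({k:np.round(v,3).tolist() for k,v in o.items()})
ims=[]
for n in ["top","side"]:
    c=camera(n); ims.append(c["img"]); print(n,c["vertical_fov"],c["cx"],c["cy"],np.round(c["R"],3).tolist(),np.round(c["t"],3))
    for q in ["driver","bolt_head","housing","stand","spare_a","coupling","threadlock"]:
        print(q,[(np.round(b["position"],3).tolist(),round(b["conf"],2)) for b in boxes_of(q,c)])
save("a.png",cv2.resize(np.vstack(ims),(448,600)) if 0 else np.vstack([cv2.resize(i,(400,300)) for i in ims]))
save("top.png",ims[0]); save("side.png",ims[1])
E
```

```text
{'clock': 0.0, 'joint_pos': [-1.365, 0.333, -0.065, 1.461, 0.022, 1.35, -0.089], 'joint_velocities': [0.001, -0.0, 0.002, -0.001, -0.0, 0.0, -0.001], 'tau': [-0.0, -62.546, 0.049, -39.161, 0.016, 0.01, 0.0], 'position': [0.142, 0.608, 0.253], 'ee_rot': [0.114, 0.993, -0.001, -0.0], 'ft_force': [-0.435, -0.159, -0.089], 'torque': [0.048, 0.006, 0.011], 'grasp_force': 0.0, 'grip_width': 0.996}
top 43.708110207007216 257.73235226853956 193.79268235265226 [[0.013, -1.0, -0.014], [-0.998, -0.012, -0.066], [0.066, 0.015, -0.998]] [0.142 0.568 1.234]
driver [([0.494, 0.466, 0.152], 0.91), ([0.427, 0.435, 0.159], 0.83), ([0.551, 0.36, 0.181], 0.74)]
bolt_head [([0.564, 0.292, 0.184], 0.2)]
housing [([0.512, -0.185, 0.048], 0.79), ([0.548, 0.362, 0.185], 0.73)]
stand [([0.56, 0.283, 0.059], 0.79)]
spare_a [([0.561, 0.29, 0.182], 0.71), ([0.578, 0.222, 0.181], 0.53)]
coupling [([0.462, 0.106, 0.02], 0.8), ([0.511, -0.184, 0.043], 0.64)]
threadlock [([0.601, 0.112, 0.062], 0.68)]
side 50.31910137366396 256.4761622852091 189.478074283921 [[0.74, -0.672, -0.018], [-0.477, -0.507, -0.718], [0.473, 0.54, -0.696]] [-0.297  0.432  0.698]
driver [([0.491, 0.459, 0.14], 0.9), ([0.426, 0.437, 0.126], 0.78), ([0.541, 0.352, 0.147], 0.69), ([0.436, 0.329, 0.13], 0.63)]
bolt_head [([0.545, -0.119, 0.105], 0.52)]
housing [([0.482, -0.203, 0.052], 0.62)]
stand [([0.545, 0.267, 0.054], 0.56)]
spare_a [([0.557, 0.285, 0.154], 0.91), ([0.572, 0.216, 0.15], 0.79), ([0.486, -0.211, 0.053], 0.42)]
coupling [([0.453, 0.093, 0.024], 0.98)]
threadlock [([0.595, 0.097, 0.044], 0.52)]
```

View pics/top.png

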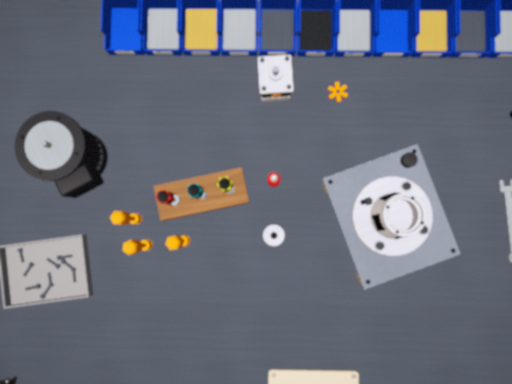

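View pics/side.png

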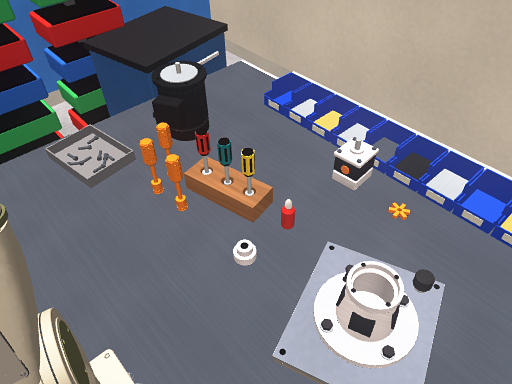

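The top view shows the block with the red driver at (165,197), teal at (195,190) and yellow at (225,184). The orange look-alikes stand at (120,217), (130,247) and (175,242). Only the red one in the block fits the description. Bolts are at about (407,186), (366,201), (380,245) and (424,230). I'll measure them by depth and confirm in one crop.

Run:
```python
from h import *
cs={n:camera(n) for n in ["top","side"]}
for n,c in cs.items():
    W=world(c); P=W.reshape(-1,3)
    im=c["img"].astype(int).reshape(-1,3)
    # raised points on housing flange area
    for (u,v) in ([(407,186),(366,201),(380,245),(424,230)] if n=="top" else [(350,272),(327,324),(388,351),(405,300)]):
        w=W[v-5:v+6,u-5:u+6].reshape(-1,3); i=w[:,2].argmax(); print(n,u,v,np.round(w[i],3), np.round(np.median(w[w[:,2]>w[i,2]-.006],0),3))
    red=(im[:,0]>110)&(im[:,1]<60)&(im[:,2]<60)&(abs(P[:,0]-.55)<.06)&(abs(P[:,1]-.355)<.06)&(P[:,2]>.05)
    print("red",red.sum(),np.round(P[red].mean(0),4),np.round(P[red].min(0),3),np.round(P[red].max(0),3))
    for lo,hi in [(.1,.12),(.12,.14),(.14,.16),(.16,.18),(.18,.2)]:
        m=red&(P[:,2]>lo)&(P[:,2]<=hi)
        if m.sum()>3: print(lo,m.sum(),np.round((P[m].min(0)+P[m].max(0))/2,4))
    m=(P[:,2]>.155)&(P[:,2]<.17)&(abs(P[:,0]-.5)<.1)&(abs(P[:,1]+.19)<.1); print("cone rim",m.sum(),(P[m].min(0)+P[m].max(0))/2)
c=cs["top"]["img"]; s=cs["side"]["img"]
a=cv2.resize(c[150:280,320:470],(400,347)); b=cv2.resize(s[240:370,300:450],(400,347))
d=cv2.resize(s[120:220,140:290],(400,250)); e=cv2.resize(c[150:250,110:260],(400,250))
save("b.png",np.vstack([np.hstack([a,b]),np.hstack([e,d])]))
```

```text
top 407 186 [0.484 0.13  1.27 ] [0.484 0.13  1.27 ]
top 366 201 [0.484 0.13  1.27 ] [0.484 0.13  1.27 ]
top 380 245 [ 0.437 -0.155  0.078] [ 0.437 -0.158  0.074]
top 424 230 [ 0.482 -0.223  0.165] [ 0.486 -0.226  0.163]
red 51 [0.5453 0.3534 0.1723] [0.533 0.348 0.136] [0.559 0.368 0.188]
0.14 8 [0.545  0.354  0.1533]
0.16 18 [0.5457 0.3535 0.1705]
0.18 22 [0.5465 0.3588 0.1843]
cone rim 494 [ 0.51415926 -0.18963144  0.16208597]
side 350 272 [ 0.49  -0.151  0.166] [ 0.502 -0.148  0.164]
side 327 324 [ 0.434 -0.152  0.073] [ 0.438 -0.158  0.07 ]
side 388 351 [ 0.478 -0.264  0.073] [ 0.479 -0.267  0.07 ]
side 405 300 [ 0.096 -0.357  0.791] [ 0.096 -0.357  0.791]
red 164 [0.5419 0.3536 0.1563] [0.532 0.345 0.122] [0.562 0.375 0.184]
0.12 47 [0.5464 0.3599 0.1307]
0.14 39 [0.5458 0.3539 0.1503]
0.16 58 [0.5462 0.3584 0.1702]
0.18 20 [0.5465 0.3583 0.1819]
cone rim 910 [ 0.51306683 -0.1922795   0.16101814]
```

View pics/b.png

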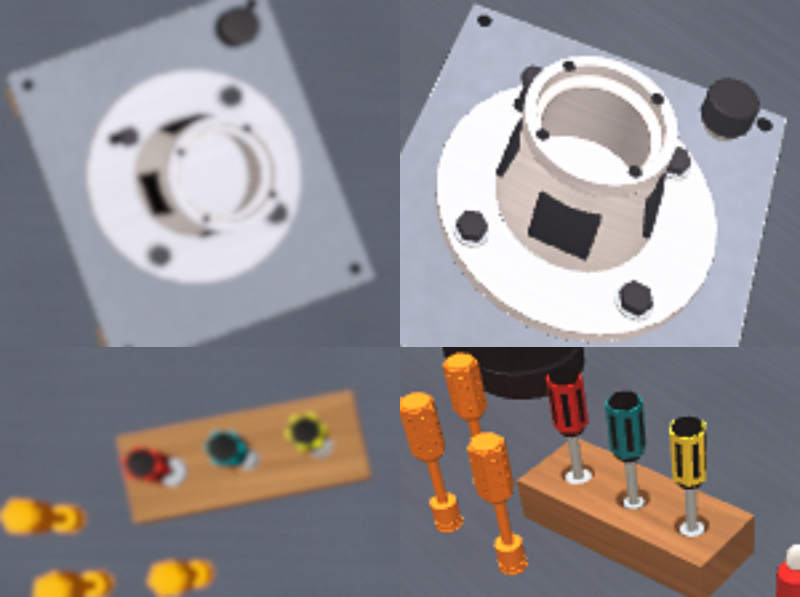

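Confirmed: the red driver is in the block at about (0.546,0.358). The loose bolt is the leaning one, top image (366,201), at about (0.545,-0.119). I'll go above the driver first.

```bash
cat >> h.py <<'E'
from scipy.spatial.transform import Rotation as Ro
def delta(X,yaw_deg=0):
    o=manip.get_obs(); R=Ro.from_quat(o["ee_rot"]).as_matrix(); d=R.T@(np.array(X)-o["position"])
    print("pos",np.round(o["position"],4),"rot",np.round(o["ee_rot"],4),"yaw(tool y dir)",round(np.degrees(np.arctan2(R[1,1],R[0,1])),2),"tilt",round(float(np.hypot(R[0,2],R[1,2])),4),"q",np.round(o["joint_pos"],2),"F",np.round(o["ft_force"],2),"T",np.round(o["torque"],2),"t",round(o["clock"],2),"grip",round(o["grip_width"],3),round(o["grasp_force"],1))
    print("delta mm",np.round(d*1000,1),"frac",np.round(d/.15,4)); return d
E
python3 -c "
from h import *
delta([.546,.358,.32])"
```

```text
pos [0.1417 0.6087 0.2533] rot [ 1.142e-01  9.935e-01  1.000e-04 -0.000e+00] yaw(tool y dir) 76.89 tilt 0.0001 q [-1.36  0.33 -0.06  1.46  0.02  1.35 -0.09] F [-0.71  0.41  0.31] T [-0.01  0.01 -0.07] t 0.9 grip 1.001 0.0
delta mm [-450.6 -152.5  -66.7] frac [-3.0039 -1.0167 -0.4446]
```

Request:
carry_out:
  deltas:
    - [-0.3,-0.1,-0.15,0,1]
    - [-0.65,-0.22,-0.3,0,1]
    - [-1,-0.34,-0.44,0,1]

```text
clock: 1.27
position: [0.2775, 0.524, 0.3202]
ee_rot: [0.114, 0.993, 0.0, 0.0]
ft_force: [0.1, 1.3, -0.5]
grip_width: 1.001
grasp_force: 0.0
```

Request:
carry_out:
  deltas:
    - [-0.35,-0.12,0,0,1]
    - [-0.7,-0.24,0,0,1]
    - [-1,-0.34,0,0,1]

```text
clock: 1.65
position: [0.4126, 0.4398, 0.3196]
ee_rot: [0.115, 0.993, 0.0, 0.0]
ft_force: [0.7, 0.1, -0.3]
grip_width: 1.0
grasp_force: 0.0
```

Request:
carry_out:
  deltas:
    - [-0.4,-0.12,0,0,1]
    - [-0.8,-0.24,0,0,1]
    - [-1,-0.34,0,0,1]
    - [-1,-0.34,0,0,1]
    - [-1,-0.34,0,0,1]

```text
clock: 2.28
position: [0.5447, 0.3585, 0.3192]
ee_rot: [0.114, 0.994, 0.0, -0.0]
ft_force: [-1.4, 0.5, 0.5]
grip_width: 1.0
grasp_force: 0.0
```

Run:
```python
from h import *
delta([.546,.358,.32])
c=camera("wrist"); W=world(c); P=W.reshape(-1,3); im=c["img"].astype(int).reshape(-1,3)
print(c["vertical_fov"],np.round(c["R"],3).tolist(),-np.array(c["R"]).T@c["t"])
near=(abs(P[:,0]-.546)<.04)&(abs(P[:,1]-.358)<.04)
for lo,hi in [(.06,.08),(.08,.1),(.12,.14),(.14,.16),(.16,.175),(.175,.2)]:
    m=near&(P[:,2]>lo)&(P[:,2]<=hi); 
    if m.sum()>5: print(lo,m.sum(),np.round((P[m].min(0)+P[m].max(0))/2,4),np.round(np.ptp(P[m],0),3))
save("w1.png",c["img"])
print(proj(c,[.546,.358,.186]))
for q in ["driver_grip","driver","stand","spare_a"]:
    print(q,[(np.round(b["position"],3).tolist(),round(b["conf"],2)) for b in boxes_of(q,c)])
```

```text
pos [0.5447 0.3585 0.3192] rot [ 1.137e-01  9.935e-01  3.000e-04 -3.000e-04] yaw(tool y dir) 76.94 tilt 0.0008 q [-0.8   0.37  0.2   1.29 -0.07  1.49  0.74] F [-1.44  0.53  0.46] T [ 0.06 -0.02  0.03] t 2.27 grip 1.0 0.0
delta mm [-1.4 -0.1 -0.8] frac [-0.0092 -0.001  -0.0051]
67.00625377075806 [[0.227, 0.974, 0.001], [0.94, -0.219, 0.263], [0.256, -0.059, -0.965]] [0.47983769 0.37313371 0.43970718]
0.12 66 [0.5417 0.3636 0.1306] [0.02  0.034 0.018]
0.14 104 [0.5415 0.3635 0.1501] [0.02  0.034 0.02 ]
0.16 110 [0.5418 0.3637 0.1675] [0.02  0.033 0.014]
0.175 933 [0.548  0.3639 0.1811] [0.033 0.033 0.012]
(np.float64(258.32774842803985), np.float64(190.29822414598777))
driver_grip [([0.495, 0.46, 0.175], 0.78), ([0.447, 0.345, 0.172], 0.7), ([0.548, 0.363, 0.185], 0.68), ([0.437, 0.44, 0.169], 0.63)]
driver [([0.445, 0.347, 0.175], 0.96), ([0.432, 0.433, 0.17], 0.91), ([0.547, 0.365, 0.184], 0.8), ([0.5, 0.461, 0.171], 0.75)]
stand [([0.546, 0.309, 0.058], 0.87)]
spare_a [([0.577, 0.226, 0.159], 0.7), ([0.558, 0.302, 0.178], 0.56)]
```

View pics/w1.png

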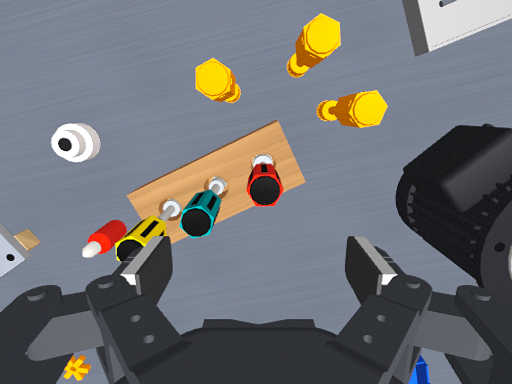

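The wrist picture shows the red driver's handle top at (265,185), with teal next to it at (200,215). I'll fit the handle's hexagon to the depth points to get its centre and yaw.

Run:
```python
from h import *
from scipy.optimize import least_squares
for n in ["wrist","side"]:
    c=camera(n); P=world(c).reshape(-1,3)
    m=(abs(P[:,0]-.547)<.03)&(abs(P[:,1]-.361)<.03)&(P[:,2]>.128)&(P[:,2]<.176); Q=P[m]
    def r(p):
        a=p[2]+np.arange(6)*np.pi/3; N=np.stack([np.cos(a),np.sin(a)])
        return ((Q[:,:2]-p[:2])@N).max(1)-.015
    for a0 in np.radians([0,15,30,45]):
        s=least_squares(r,[.547,.361,a0],loss="soft_l1",f_scale=.001,x_scale=[.001,.001,.1])
        print(n,m.sum(),np.round(s.x[:2],4),np.degrees(s.x[2])%60,s.cost*1e6)
    # teal
    m=(abs(P[:,0]-.558)<.03)&(abs(P[:,1]-.293)<.03)&(P[:,2]>.182); print("teal top",np.round((P[m].min(0)+P[m].max(0))/2,4) if m.sum() else 0)
    m=(abs(P[:,0]-.578)<.03)&(abs(P[:,1]-.222)<.03)&(P[:,2]>.182); print("yel top",np.round((P[m].min(0)+P[m].max(0))/2,4) if m.sum() else 0)
```

```text
wrist 268 [0.548  0.3636] 48.0520015938697 14.45798348897273
wrist 268 [0.548  0.3636] 48.00086956938194 14.458654789401086
wrist 268 [0.548  0.3636] 48.00085960916412 14.458654789752506
wrist 268 [0.548  0.3636] 48.00088470759669 14.458654789191804
teal top [0.5534 0.2997 0.283 ]
yel top [0.5751 0.2234 0.1847]
side 201 [0.5476 0.3637] 52.422713947917494 110.2162554186871
side 201 [0.5476 0.3637] 50.38659905527553 110.33821060139486
side 201 [0.5476 0.3637] 52.422688669479285 110.21625541856154
side 201 [0.5476 0.3637] 50.39871758759746 110.33854359285259
teal top [0.5533 0.3003 0.3492]
yel top [0.5771 0.2219 0.1855]
```

Request:
carry_out:
  deltas:
    - [-0.014,0.038,0,0.35,1]
    - [-0.014,0.038,0.1,0.7,1]
    - [-0.014,0.038,0.3,0.967,1]
    - [-0.014,0.038,0.5,0.967,1]
    - [-0.014,0.038,0.5,0.967,1]
    - [-0.014,0.038,0.5,0.967,1]
  force: 60

```text
clock: 3.38
position: [0.549, 0.3631, 0.2458]
ee_rot: [0.359, 0.933, 0.001, 0.0]
ft_force: [0.4, 0.1, 0.2]
grip_width: 1.002
grasp_force: 0.0
```

```bash
python3 -c "
from h import *
delta([.548,.3636,.155])"
```

```text
pos [0.549  0.3631 0.2458] rot [3.592e-01 9.333e-01 7.000e-04 4.000e-04] yaw(tool y dir) 47.9 tilt 0.0016 q [-0.85  0.41  0.27  1.39 -0.11  1.35  0.26] F [0.44 0.14 0.17] T [-0.01 -0.02  0.02] t 3.38 grip 1.002 0.0
delta mm [ 1.1 -0.4 90.8] frac [ 0.0075 -0.0028  0.6054]
```

Request:
carry_out:
  deltas:
    - [0.007,0,0.3,0,1]
    - [0.007,0,0.6,0,1]
    - [0.007,0,0.605,0,1]
    - [0.007,0,0.605,0,1]
    - [0.007,0,0.605,0,0]
    - [0.007,0,0.605,0,-1]
    - [0.007,0,0.605,0,-1]
    - [0.007,0,0.605,0,-1]
    - [0.007,0,0.605,0,-1]
    - [0.007,0,0.605,0,-1]
    - [0.007,0,0.605,0,-1]
  force: 60

```text
clock: 4.75
position: [0.5481, 0.3636, 0.1542]
ee_rot: [0.359, 0.933, 0.0, 0.0]
ft_force: [-0.2, -0.9, 5.1]
grip_width: 0.343
grasp_force: 59.9
```

```bash
python3 -c "
from h import *
delta([.548,.3636,.155])"
```

```text
pos [0.5481 0.3636 0.1542] rot [3.593e-01 9.332e-01 4.000e-04 2.000e-04] yaw(tool y dir) 47.88 tilt 0.001 q [-0.84  0.47  0.26  1.5  -0.12  1.18  0.27] F [-0.22 -0.95  5.1 ] T [-0.14  0.23  0.  ] t 4.75 grip 0.343 59.9
delta mm [ 0.1 -0.1 -0.8] frac [ 0.0005 -0.0006 -0.0052]
```

Request:
carry_out:
  deltas:
    - [0,0,-0.1,0,-1]
    - [0,0,-0.3,0,-1]
    - [0,0,-0.6,0,-1]
    - [0,0,-1,0,-1]
  force: 60

```text
clock: 5.25
position: [0.5471, 0.3629, 0.3041]
ee_rot: [0.359, 0.933, -0.001, -0.001]
ft_force: [0.3, 1.2, -2.0]
grip_width: 0.339
grasp_force: 59.7
```

Request:
carry_out:
  deltas:
    - [0,0,-0.35,0,-1]
    - [0,0,-0.4,0,-1]
    - [0,0,-0.4,0,-1]

```text
clock: 5.62
position: [0.5478, 0.3633, 0.3633]
ee_rot: [0.359, 0.933, -0.0, -0.0]
ft_force: [-0.2, 0.3, -3.0]
grip_width: 0.339
grasp_force: 59.9
```

```bash
python3 -c "
from h import *
delta([.548,-.116,.36])
c=camera('side'); save('lift.png',c['img'])"
```

```text
pos [0.5478 0.3633 0.3633] rot [ 3.593e-01  9.332e-01 -1.000e-04 -1.000e-04] yaw(tool y dir) 47.88 tilt 0.0003 q [-0.85  0.38  0.28  1.19 -0.11  1.59  0.25] F [-0.23  0.34 -2.96] T [ 0.    0.02 -0.01] t 5.62 grip 0.339 59.9
delta mm [-321.7 -355.4    3.4] frac [-2.1445 -2.3693  0.0225]
```

View pics/lift.png

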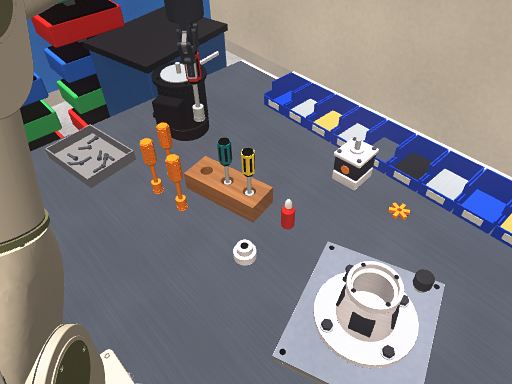

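The red driver hangs upright in the gripper at (198,100) and its hole is empty at (207,170). I'll travel to beside the bolt and look from close by.

Request:
carry_out:
  deltas:
    - [-0.25,-0.23,0,0,-1]
    - [-0.5,-0.46,0,0,-1]
    - [-0.75,-0.7,0,0,-1]
    - [-0.85,-0.79,0,0,-1]

```text
clock: 6.18
position: [0.5629, 0.1859, 0.3621]
ee_rot: [0.361, 0.932, -0.001, -0.001]
ft_force: [0.4, 0.2, -3.5]
grip_width: 0.34
grasp_force: 60.5
```

Request:
carry_out:
  deltas:
    - [-0.25,-0.23,0,0,-1]
    - [-0.5,-0.46,0,0,-1]
    - [-0.75,-0.7,0,0,-1]
    - [-0.85,-0.79,0,0,-1]

```text
clock: 6.68
position: [0.5776, 0.0132, 0.3622]
ee_rot: [0.361, 0.933, -0.001, -0.001]
ft_force: [0.3, -0.2, -2.2]
grip_width: 0.343
grasp_force: 60.5
```

Request:
carry_out:
  deltas:
    - [-0.25,-0.23,0,0,-1]
    - [-0.5,-0.46,0,0,-1]
    - [-0.75,-0.7,0,0,-1]
    - [-0.85,-0.79,0,0,-1]
    - [-0.85,-0.79,0,0,-1]
    - [-0.85,-0.79,0,0,-1]

```text
clock: 7.42
position: [0.5933, -0.1551, 0.3625]
ee_rot: [0.359, 0.934, 0.0, -0.001]
ft_force: [0.4, -0.1, -1.7]
grip_width: 0.346
grasp_force: 60.5
```

Run:
```python
from h import *
delta([.548,-.116,.34])
c=camera("wrist"); np.save("w2.npy",c,allow_pickle=True); save("w2.png",c["img"])
for X in [(.545,-.119,.105),(.548,-.116,.06),(.437,-.158,.07)]: print(np.round(proj(c,X)))
for q in ["bolt_head","housing","driver"]:
    print(q,[(np.round(b["position"],3).tolist(),round(b["conf"],2)) for b in boxes_of(q,c)])
```

```text
pos [ 0.5933 -0.1551  0.3625] rot [ 3.585e-01  9.335e-01  2.000e-04 -9.000e-04] yaw(tool y dir) 47.98 tilt 0.0019 q [-0.25  0.3   0.57  1.33 -0.16  1.56  1.14] F [ 0.45 -0.13 -1.73] T [ 0.02 -0.03  0.01] t 7.42 grip 0.346 60.5
delta mm [59.8 -1.3 22.6] frac [ 0.3988 -0.0084  0.1505]
[254. 118.]
[258. 118.]
[178.  76.]
bolt_head [([0.547, -0.125, 0.107], 0.74)]
housing [([0.496, -0.172, 0.046], 0.63)]
driver [([0.589, -0.148, 0.389], 0.82)]
```

View pics/w2.png

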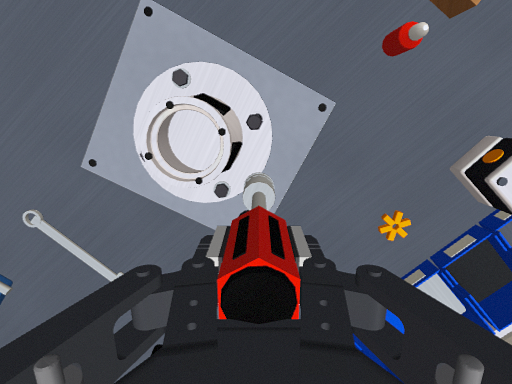

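The loose bolt's head is at (253,121), and seated bolts are at (180,77) and (222,190). I'll compute the head centre, and the hole from the flange circle and the seated bolts.

Run:
```python
from h import *
from scipy.optimize import least_squares
c=np.load("w2.npy",allow_pickle=True).item(); W=world(c); im=c["img"].astype(int)
P=W.reshape(-1,3); g=im.reshape(-1,3).max(1)
hd=(abs(P[:,0]-.546)<.02)&(abs(P[:,1]+.12)<.02)
m=hd&(P[:,2]>.099); print("head",m.sum(),np.round((P[m].min(0)+P[m].max(0))/2,4),np.round(np.ptp(P[m],0),4),"zmax",np.percentile(P[m,2],[50,95,100]))
t=hd&(P[:,2]>.104); print("top mean",t.sum(),P[t].mean(0).round(4))
if t.sum()>20:
    A=np.c_[P[t][:,:2],np.ones(t.sum())]; print("plane slope",np.linalg.lstsq(A,P[t][:,2],rcond=None)[0][:2])
cen=[.5135,-.191]
# flange top circle fit: bright points at z~.06 -> boundary
fl=(abs(W[...,2]-.06)<.004)&(im.min(2)>150); r=np.hypot(W[...,0]-cen[0],W[...,1]-cen[1])
q=fl&(r>.085)&(r<.112)
cnt,_=cv2.findContours(cv2.morphologyEx((fl&(r<.112)).astype(np.uint8),cv2.MORPH_CLOSE,np.ones((9,9))),cv2.RETR_EXTERNAL,cv2.CHAIN_APPROX_NONE)
b=max(cnt,key=cv2.contourArea)[:,0]; B=W[b[:,1],b[:,0]][:,:2]; 
s=least_squares(lambda p:np.hypot(*(B-p[:2]).T)-p[2],[*cen,.1],loss="soft_l1",f_scale=.001); print("flange",s.x.round(4),len(B))
rim=(W[...,2]>.158)&(W[...,2]<.168)&(r<.07)
R=W[rim][:,:2]; s2=least_squares(lambda p:np.maximum(np.hypot(*(R-p).T)-.05,0),s.x[:2]); 
h=cv2.minEnclosingCircle(R.astype(np.float32)); print("rim",h)
# seated bolts
for u,v in [(180,77),(222,190)]:
    w=W[v-10:v+11,u-10:u+11]; mm=(w[...,2]>.064)&(w[...,2]<.078)&(im[v-10:v+11,u-10:u+11].max(2)<110); p=w[mm]; print("seated",len(p),((p.min(0)+p.max(0))/2).round(4))
# the socket in view
m=(abs(P[:,0]-.593)<.03)&(abs(P[:,1]+.155)<.03)&(P[:,2]>.21)&(P[:,2]<.262); print("socket",m.sum(),(P[m].min(0)+P[m].max(0))/2,np.ptp(P[m],0),P[m,2].min())
```

```text
head 964 [ 0.5482 -0.1215  0.2911] [0.0206 0.0211 0.3837] zmax [0.48300412 0.48300412 0.48300412]
top mean 868 [ 0.5445 -0.1122  0.4355]
plane slope [-10.42571418  27.86333239]
flange [ 0.5138 -0.1918  0.0986] 403
rim ((0.5142293572425842, -0.19193673133850098), 0.04995128884911537)
seated 195 [ 0.4395 -0.1579  0.0681]
seated 146 [ 0.589  -0.2256  0.068 ]
socket 815 [ 0.59285014 -0.15473693  0.2414967 ] [0.02737804 0.02774355 0.04096768] 0.2210128595459472
```

Run:
```python
from h import *
c=np.load("w2.npy",allow_pickle=True).item(); P=world(c).reshape(-1,3); im=c["img"].reshape(-1,3).max(1)
hd=(abs(P[:,0]-.546)<.022)&(abs(P[:,1]+.12)<.022)&(P[:,2]<.12)
for z in (.095,.099,.102,.104):
    m=hd&(P[:,2]>z)
    if m.sum()>5: print(z,m.sum(),np.round((P[m].min(0)+P[m].max(0))/2,4),np.round(np.ptp(P[m],0),4),P[m].mean(0).round(4))
m=hd&(P[:,2]>.103); Q=P[m]
q=Q[np.hypot(*(Q[:,:2]-np.median(Q[:,:2],0)).T)<.007]; A=np.c_[q[:,:2],np.ones(len(q))]; print(len(q),np.linalg.lstsq(A,q[:,2],rcond=None)[0][:2])
X=q.mean(0); print(X); delta([X[0],X[1],.28])
```

```text
0.095 212 [ 0.5414 -0.1269  0.1015] [0.0342 0.0301 0.0115] [ 0.5476 -0.1222  0.1037]
0.099 207 [ 0.5414 -0.1269  0.1033] [0.0342 0.03   0.0079] [ 0.5479 -0.1222  0.1038]
0.102 181 [ 0.5481 -0.1217  0.1047] [0.0187 0.0195 0.0052] [ 0.5481 -0.1219  0.1042]
0.104 109 [ 0.5481 -0.1219  0.1056] [0.0169 0.0169 0.0032] [ 0.5481 -0.121   0.1049]
96 [0.01205532 0.10046743]
[ 0.54782934 -0.12160492  0.10458275]
pos [ 0.5933 -0.1556  0.3634] rot [ 3.585e-01  9.335e-01  2.000e-04 -2.000e-04] yaw(tool y dir) 47.99 tilt 0.0005 q [-0.25  0.3   0.57  1.33 -0.16  1.56  1.14] F [ 0.35 -0.07 -2.5 ] T [0.01 0.02 0.  ] t 7.62 grip 0.343 60.5
delta mm [56.5 -5.3 83.4] frac [ 0.3766 -0.0351  0.5561]
```

Request:
carry_out:
  deltas:
    - [0.19,-0.014,0,0,-1]
    - [0.381,-0.028,0.1,0,-1]
    - [0.381,-0.028,0.4,0,-1]
    - [0.381,-0.028,0.62,0,-1]
    - [0.381,-0.028,0.62,0,-1]
    - [0.381,-0.028,0.62,0,-1]
    - [0.381,-0.028,0.62,0,-1]

```text
clock: 8.5
position: [0.5487, -0.1217, 0.2722]
ee_rot: [0.359, 0.933, 0.0, 0.001]
ft_force: [0.9, -1.1, -1.4]
grip_width: 0.342
grasp_force: 60.3
```

Run:
```python
from h import *
delta([.548,-.1205,.2462])
```

```text
pos [ 0.5487 -0.1217  0.2722] rot [3.593e-01 9.332e-01 4.000e-04 1.200e-03] yaw(tool y dir) 47.89 tilt 0.0025 q [-0.33  0.19  0.54  1.63 -0.1   1.35  1.06] F [ 0.89 -1.1  -1.44] T [ 0.01 -0.02  0.02] t 8.5 grip 0.342 60.3
delta mm [ 1.4  0.4 26. ] frac [0.0094 0.0025 0.1733]
```

Request:
carry_out:
  deltas:
    - [0.009,0.003,0.1,0,-1]
    - [0.009,0.003,0.15,0,-1]
    - [0.009,0.003,0.17,0,-1]
    - [0.009,0.003,0.18,0,-1]
    - [0.009,0.003,0.187,0,-1]
    - [0.009,0.003,0.187,0,-1]

```text
clock: 9.25
position: [0.5473, -0.1204, 0.2426]
ee_rot: [0.359, 0.933, 0.0, 0.0]
ft_force: [-0.2, 0.3, -2.2]
grip_width: 0.344
grasp_force: 60.5
```

Request:
carry_out:
  deltas:
    - [0,0,0.007,0,-1]
    - [0,0,0.014,0,-1]
    - [0,0,0.014,0,-1]
    - [0,0,0.014,0,-1]

```text
clock: 9.75
position: [0.5473, -0.1205, 0.2404]
ee_rot: [0.359, 0.933, -0.0, 0.0]
ft_force: [0.0, -1.8, -1.5]
grip_width: 0.341
grasp_force: 60.5
```

Run:
```python
from h import *
delta([.5482,-.1165,.2402])
```

```text
pos [ 0.5473 -0.1205  0.2404] rot [ 3.594e-01  9.332e-01 -0.000e+00  1.000e-04] yaw(tool y dir) 47.87 tilt 0.0002 q [-0.33  0.21  0.54  1.68 -0.11  1.28  1.06] F [ 0.04 -1.76 -1.49] T [-0.29 -0.15  0.03] t 9.75 grip 0.341 60.5
delta mm [2.  3.5 0.2] frac [0.0134 0.0236 0.0015]
```

Request:
carry_out:
  deltas:
    - [0.005,0.009,0,0,-1]
    - [0.009,0.016,0,0,-1]
    - [0.013,0.024,0,0,-1]
    - [0.013,0.024,0,0,-1]

```text
clock: 10.25
position: [0.5483, -0.1162, 0.2405]
ee_rot: [0.359, 0.933, 0.0, 0.0]
ft_force: [-0.4, -0.8, 0.0]
grip_width: 0.345
grasp_force: 60.7
```

Request:
carry_out:
  deltas:
    - [0,0,0.003,0,-1]
    - [0,0,0.007,0,-1]
    - [0,0,0.007,0,-1]

```text
clock: 10.62
position: [0.5485, -0.1164, 0.2399]
ee_rot: [0.359, 0.933, 0.0, 0.0]
ft_force: [-1.3, -0.9, 5.7]
grip_width: 0.344
grasp_force: 61.6
```

Run:
```python
from h import *
delta([.5482,-.1165,.2402])
```

```text
pos [ 0.5485 -0.1164  0.2399] rot [3.593e-01 9.332e-01 2.000e-04 4.000e-04] yaw(tool y dir) 47.88 tilt 0.001 q [-0.34  0.21  0.53  1.68 -0.11  1.28  1.06] F [-1.34 -0.92  5.67] T [-0.38  0.38  0.  ] t 10.62 grip 0.344 61.6
delta mm [ 0.2 -0.2 -0.3] frac [ 0.0011 -0.0017 -0.0019]
```

Request:
carry_out:
  deltas:
    - [0,0,0,-0.1,-1]
    - [0,0,0,-0.2,-1]
    - [0,0,0,-0.3,-1]
    - [0,0,0,-0.4,-1]
    - [0,0,0,-0.5,-1]
    - [0,0,0,-0.5,-1]

```text
clock: 11.38
position: [0.5486, -0.1164, 0.24]
ee_rot: [0.234, 0.972, 0.0, 0.001]
ft_force: [-1.3, -1.3, 5.9]
grip_width: 0.344
grasp_force: 61.4
```

Request:
carry_out:
  deltas:
    - [0,0,0,-0.1,-1]
    - [0,0,0,-0.2,-1]
    - [0,0,0,-0.3,-1]
    - [0,0,0,-0.4,-1]
    - [0,0,0,-0.5,-1]
    - [0,0,0,-0.5,-1]

```text
clock: 12.12
position: [0.5486, -0.1164, 0.2399]
ee_rot: [0.106, 0.994, 0.0, 0.001]
ft_force: [-0.0, 0.1, 6.3]
grip_width: 0.341
grasp_force: 61.4
```

Run:
```python
from h import *
delta([.5482,-.1165,.2402])
```

```text
pos [ 0.5486 -0.1164  0.2399] rot [1.056e-01 9.944e-01 2.000e-04 7.000e-04] yaw(tool y dir) 77.87 tilt 0.0014 q [-0.29  0.2   0.48  1.68 -0.1   1.28  1.57] F [-0.03  0.05  6.29] T [-0.34  0.21  0.04] t 12.12 grip 0.341 61.4
delta mm [ 0.4 -0.2 -0.3] frac [ 0.0027 -0.0012 -0.0017]
```

Still out of step after 30°; continuing.

Request:
carry_out:
  deltas:
    - [0,0,0,-0.1,-1]
    - [0,0,0,-0.2,-1]
    - [0,0,0,-0.3,-1]
    - [0,0,0,-0.4,-1]
    - [0,0,0,-0.5,-1]
    - [0,0,0,-0.5,-1]

```text
clock: 12.88
position: [0.5487, -0.1163, 0.2399]
ee_rot: [-0.025, 1.0, 0.0, 0.001]
ft_force: [-0.4, -0.7, 4.5]
grip_width: 0.343
grasp_force: 61.4
```

Request:
carry_out:
  deltas:
    - [0,0,0,-0.1,-1]
    - [0,0,0,-0.2,-1]
    - [0,0,0,-0.3,-1]
    - [0,0,0,-0.4,-1]
    - [0,0,0,-0.5,-1]
    - [0,0,0,-0.5,-1]

```text
clock: 13.62
position: [0.5481, -0.1161, 0.2387]
ee_rot: [-0.155, 0.988, 0.0, -0.0]
ft_force: [0.6, -0.0, -3.1]
grip_width: 0.34
grasp_force: 60.5
```

Run:
```python
from h import *
delta([.5482,-.1165,.2402])
```

```text
pos [ 0.5481 -0.1161  0.2387] rot [-1.547e-01  9.880e-01  2.000e-04 -3.000e-04] yaw(tool y dir) 107.79 tilt 0.0007 q [-0.24  0.2   0.42  1.68 -0.09  1.28  2.08] F [ 0.61 -0.05 -3.15] T [-0.13 -0.3  -0.02] t 13.62 grip 0.34 60.5
delta mm [ 0.  -0.4 -1.5] frac [ 0.0002 -0.0026 -0.0098]
```

It dropped in. Now I'll lower it to the socket floor.

Request:
carry_out:
  deltas:
    - [0,0,0.01,0,-1]
    - [0,0,0.02,0,-1]
    - [0,0,0.02,0,-1]

```text
clock: 14.0
position: [0.5482, -0.1163, 0.2361]
ee_rot: [-0.155, 0.988, 0.0, -0.0]
ft_force: [1.0, 0.1, -2.0]
grip_width: 0.34
grasp_force: 60.5
```

Request:
carry_out:
  deltas:
    - [0,0,0.005,0,-1]
    - [0,0,0.005,0,-1]

```text
clock: 14.25
position: [0.5482, -0.1163, 0.2355]
ee_rot: [-0.155, 0.988, 0.0, -0.0]
ft_force: [0.3, -0.5, -2.2]
grip_width: 0.342
grasp_force: 60.5
```

Request:
carry_out:
  deltas:
    - [0,0,0.004,0,-1]
    - [0,0,0.008,0,-1]
    - [0,0,0.008,0,-1]

```text
clock: 14.62
position: [0.5485, -0.1164, 0.2351]
ee_rot: [-0.155, 0.988, 0.0, 0.0]
ft_force: [-1.2, 0.1, 4.3]
grip_width: 0.343
grasp_force: 61.3
```

Request:
carry_out:
  deltas:
    - [0,0,0.002,0,-1]
    - [0,0,0.002,0,-1]
    - [0,0,0.002,0,-1]
    - [0,0,0.002,0,-1]

```text
clock: 15.12
position: [0.5486, -0.1165, 0.235]
ee_rot: [-0.155, 0.988, -0.0, 0.001]
ft_force: [-0.9, 0.0, 7.0]
grip_width: 0.342
grasp_force: 61.6
```

Request:
carry_out:
  deltas:
    - [0,0,0,0.1,-1]
    - [0,0,0,0.25,-1]
    - [0,0,0,0.4,-1]
    - [0,0,0,0.5,-1]

```text
clock: 15.62
position: [0.5487, -0.1165, 0.235]
ee_rot: [-0.024, 1.0, 0.0, 0.001]
ft_force: [-0.9, 1.0, 7.1]
grip_width: 0.341
grasp_force: 61.6
```

Run:
```python
from h import *
delta([.5482,-.1165,.2402])
```

```text
pos [ 0.5487 -0.1165  0.235 ] rot [-2.410e-02  9.997e-01  0.000e+00  8.000e-04] yaw(tool y dir) 92.76 tilt 0.0016 q [-0.26  0.2   0.45  1.68 -0.09  1.27  1.83] F [-0.91  0.99  7.13] T [0.06 0.39 0.06] t 15.62 grip 0.341 61.6
delta mm [ 0.5 -0.  -5.2] frac [ 0.0031 -0.     -0.0346]
```

Request:
carry_out:
  deltas:
    - [0,0,0,0.2,-1]
    - [0,0,0,0.4,-1]
    - [0,0,0,0.6,-1]
    - [0,0,0,0.8,-1]
    - [0,0,0,1,-1]

```text
clock: 16.25
position: [0.5487, -0.1165, 0.235]
ee_rot: [0.236, 0.972, 0.0, 0.001]
ft_force: [-1.3, 0.2, 7.3]
grip_width: 0.343
grasp_force: 61.6
```

Request:
carry_out:
  deltas:
    - [0,0,0,0.2,-1]
    - [0,0,0,0.4,-1]
    - [0,0,0,0.6,-1]
    - [0,0,0,0.8,-1]
    - [0,0,0,1,-1]

```text
clock: 16.88
position: [0.5487, -0.1165, 0.235]
ee_rot: [0.48, 0.878, 0.0, 0.001]
ft_force: [-2.2, 0.2, 6.5]
grip_width: 0.338
grasp_force: 61.6
```

Request:
carry_out:
  deltas:
    - [0,0,0,0.2,-1]
    - [0,0,0,0.4,-1]
    - [0,0,0,0.6,-1]
    - [0,0,0,0.83,-1]
    - [0,0,0,0.83,-1]
    - [0,0,0,0.83,-1]
    - [0,0,0,0.83,-1]

```text
clock: 17.75
position: [0.5487, -0.1164, 0.235]
ee_rot: [0.656, 0.755, 0.001, 0.001]
ft_force: [-1.9, -0.5, 7.7]
grip_width: 0.349
grasp_force: 61.6
```

Run:
```python
from h import *
delta([.5482,-.1165,.2402])
```

```text
pos [ 0.5487 -0.1164  0.235 ] rot [6.561e-01 7.546e-01 6.000e-04 5.000e-04] yaw(tool y dir) 7.99 tilt 0.0016 q [-0.4   0.22  0.62  1.69 -0.13  1.27  0.38] F [-1.94 -0.5   7.73] T [0.02 0.24 0.01] t 17.75 grip 0.349 61.6
delta mm [-0.  -0.5 -5.2] frac [-0.0001 -0.0033 -0.0347]
```

Turned. Lift straight off, slowly at first.

Request:
carry_out:
  deltas:
    - [0,0,-0.03,0,-1]
    - [0,0,-0.06,0,-1]
    - [0,0,-0.1,0,-1]
    - [0,0,-0.15,0,-1]
    - [0,0,-0.25,0,-1]
    - [0,0,-0.5,0,-1]
    - [0,0,-0.87,-0.33,-1]
    - [0,0,-0.87,-0.66,-1]
    - [0,0,-0.87,-1,-1]

```text
clock: 18.88
position: [0.5484, -0.1165, 0.3662]
ee_rot: [0.436, 0.9, 0.0, 0.001]
ft_force: [0.3, 0.4, -2.3]
grip_width: 0.344
grasp_force: 60.5
```

Request:
carry_out:
  deltas:
    - [0,0,0,-0.33,-1]
    - [0,0,0,-0.33,-1]
    - [0,0,0,-0.33,-1]

```text
clock: 19.25
position: [0.5482, -0.1165, 0.365]
ee_rot: [0.361, 0.932, 0.0, 0.0]
ft_force: [0.3, 0.4, -1.6]
grip_width: 0.347
grasp_force: 60.5
```

Run:
```python
from h import *
delta([.5481,.3636,.362])
c=camera("side"); P=world(c).reshape(-1,3)
k=tuple(int(x) for x in proj(c,(.548,-.1166,.1))); im=c["img"][k[1]-60:k[1]+60,k[0]-80:k[0]+80]; 
c2=camera("top"); k=tuple(int(x) for x in proj(c2,(.548,-.1166,.1))); im2=c2["img"][k[1]-60:k[1]+60,k[0]-80:k[0]+80]
save("s3.png",np.hstack([cv2.resize(im,(400,300)),cv2.resize(im2,(400,300))]))
m=(abs(P[:,0]-.548)<.018)&(abs(P[:,1]+.1166)<.018)&(P[:,2]>.1)&(P[:,2]<.115)
print(m.sum(),(P[m].min(0)+P[m].max(0))/2, P[m].max(0))
for cc in (c,c2): print([(np.round(b["position"],3).tolist(),round(b["conf"],2)) for b in boxes_of("bolt_head",cc)])
```

```text
pos [ 0.5482 -0.1165  0.365 ] rot [3.612e-01 9.325e-01 1.000e-04 2.000e-04] yaw(tool y dir) 47.65 tilt 0.0004 q [-0.37  0.16  0.57  1.47 -0.08  1.54  1.03] F [ 0.26  0.38 -1.63] T [-0.02  0.03 -0.02] t 19.25 grip 0.347 60.5
delta mm [323.5 354.7   3.1] frac [2.1566 2.3647 0.0204]
63 [ 0.54687503 -0.11558173  0.10435454] [ 0.55588887 -0.1080634   0.10851179]
[([0.546, -0.114, 0.102], 0.49)]
[]
```

View pics/s3.png

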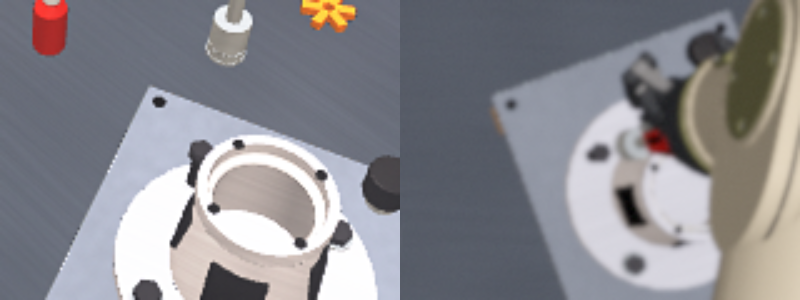

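The side crop shows the bolt upright at (200,150). I'll take one close measurement with the wrist camera before leaving.

Request:
carry_out:
  deltas:
    - [-0.2,0,0,0,-1]
    - [-0.4,0,0,0,-1]
    - [-0.4,0,0,0,-1]
    - [-0.4,0,0,0,-1]

```text
clock: 19.95
position: [0.5926, -0.1563, 0.3644]
ee_rot: [0.36, 0.933, -0.0, -0.0]
ft_force: [-0.2, 0.1, -3.4]
grip_width: 0.342
grasp_force: 60.5
```

Run:
```python
from h import *
from scipy.optimize import least_squares
c3=camera("wrist"); delta([.5481,.3636,.362])
for n,c,x in (("before",np.load("w2.npy",allow_pickle=True).item(),(.548,-.1217)),("after",c3,(.548,-.1166))):
    W=world(c); P=W.reshape(-1,3); g=c["img"].reshape(-1,3).max(1)
    m=(abs(P[:,0]-x[0])<.014)&(abs(P[:,1]-x[1])<.014)&(P[:,2]>.098)&(P[:,2]<.112)
    Q=P[m]; T=Q[Q[:,2]>.1035]; q=T[np.hypot(*(T[:,:2]-T[:,:2].mean(0)).T)<.007]
    sl=np.linalg.lstsq(np.c_[q[:,:2],np.ones(len(q))],q[:,2],rcond=None)[0][:2]
    h=cv2.convexHull(Q[:,:2].astype(np.float32))[:,0]
    best=min((least_squares(lambda p:((h-p[:2])@np.stack([np.cos(p[2]+np.arange(6)*np.pi/3),np.sin(p[2]+np.arange(6)*np.pi/3)])).max(1)-.0095,[*x,a],loss="soft_l1",f_scale=.0005,x_scale=[.001,.001,.1]) for a in np.radians([0,15,30,45])),key=lambda s:s.cost)
    print(n,len(Q),"top",q.mean(0).round(4),"slope",sl.round(3),"hex",best.x[:2].round(4),np.degrees(best.x[2])%60,best.cost)
```

```text
pos [ 0.5925 -0.156   0.3646] rot [ 3.593e-01  9.332e-01  2.000e-04 -1.000e-04] yaw(tool y dir) 47.88 tilt 0.0005 q [-0.28  0.3   0.6   1.33 -0.17  1.56  1.14] F [-1.12 -0.17 -1.45] T [0.09 0.   0.02] t 20.0 grip 0.341 60.5
delta mm [381.4 355.7   2.9] frac [2.5428 2.3713 0.0193]
before 207 top [ 0.5485 -0.1213  0.1047] slope [-0.011  0.078] hex [ 0.5481 -0.122 ] 19.98184053963785 2.869412415230864e-07
after 197 top [ 0.5479 -0.1164  0.1049] slope [-0.018  0.01 ] hex [ 0.5483 -0.1163] 51.67684144237562 1.0000818149541395e-06
```

Square, and turned 91.7° (mod 60), so about 1.6 rad. Now I'll carry the driver home.

Request:
carry_out:
  deltas:
    - [0.25,0.23,0,0,-1]
    - [0.5,0.46,0,0,-1]
    - [0.75,0.7,0,0,-1]
    - [0.848,0.79,0,0,-1]

```text
clock: 20.5
position: [0.577, 0.0214, 0.3649]
ee_rot: [0.357, 0.934, 0.001, -0.0]
ft_force: [0.7, -0.7, -1.8]
grip_width: 0.348
grasp_force: 60.5
```

Request:
carry_out:
  deltas:
    - [0.25,0.23,0,0,-1]
    - [0.5,0.46,0,0,-1]
    - [0.75,0.7,0,0,-1]
    - [0.848,0.79,0,0,-1]

```text
clock: 21.0
position: [0.5613, 0.1943, 0.3647]
ee_rot: [0.357, 0.934, 0.001, -0.001]
ft_force: [0.5, -0.5, -3.5]
grip_width: 0.344
grasp_force: 60.5
```

Request:
carry_out:
  deltas:
    - [0.25,0.23,0,0,-1]
    - [0.5,0.46,0,0,-1]
    - [0.75,0.7,0,0,-1]
    - [0.848,0.79,0,0,-1]
    - [0.848,0.79,0,0,-1]
    - [0.848,0.79,0,0,-1]
    - [0.848,0.79,0,0,-1]

```text
clock: 21.88
position: [0.5488, 0.3613, 0.3652]
ee_rot: [0.36, 0.933, 0.0, 0.0]
ft_force: [0.4, 0.6, -3.5]
grip_width: 0.347
grasp_force: 60.5
```

Run:
```python
from h import *
delta([.5481,.3636,.26])
```

```text
pos [0.5488 0.3613 0.3652] rot [3.605e-01 9.328e-01 2.000e-04 3.000e-04] yaw(tool y dir) 47.74 tilt 0.0008 q [-0.88  0.38  0.33  1.19 -0.12  1.59  0.26] F [ 0.42  0.62 -3.54] T [ 0.02 -0.01  0.01] t 21.88 grip 0.347 60.5
delta mm [  2.1   1.2 105.2] frac [0.014  0.0081 0.7012]
```

Request:
carry_out:
  deltas:
    - [0.014,0.008,0.3,0,-1]
    - [0.014,0.008,0.6,0,-1]
    - [0.014,0.008,0.85,0,-1]
    - [0.014,0.008,0.96,0,-1]
    - [0.014,0.008,0.96,0,-1]
    - [0.014,0.008,0.96,0,-1]
    - [0.014,0.008,0.96,0,-1]

```text
clock: 22.75
position: [0.548, 0.3656, 0.2223]
ee_rot: [0.359, 0.933, 0.001, 0.001]
ft_force: [0.4, 1.5, -2.7]
grip_width: 0.341
grasp_force: 60.4
```

Run:
```python
from h import *
delta([.5481,.3636,.156])
```

```text
pos [0.548  0.3656 0.2223] rot [3.594e-01 9.332e-01 1.100e-03 6.000e-04] yaw(tool y dir) 47.88 tilt 0.0025 q [-0.88  0.43  0.31  1.42 -0.13  1.31  0.27] F [ 0.37  1.46 -2.68] T [ 0.02  0.05 -0.01] t 22.75 grip 0.341 60.4
delta mm [-1.4 -1.6 66.3] frac [-0.0095 -0.0106  0.4419]
```

Request:
carry_out:
  deltas:
    - [-0.006,-0.006,0,0,-1]
    - [-0.006,-0.006,0,0,-1]
    - [-0.006,-0.006,0,0,-1]
    - [-0.006,-0.006,0,0,-1]

```text
clock: 23.25
position: [0.5474, 0.3641, 0.2206]
ee_rot: [0.359, 0.933, 0.0, -0.0]
ft_force: [-0.8, -0.2, -2.0]
grip_width: 0.342
grasp_force: 60.4
```

Run:
```python
from h import *
delta([.5481,.3636,.156])
c=camera("wrist");delta([.5481,.3636,.156])
```

```text
pos [0.5474 0.3641 0.2206] rot [ 0.3593  0.9332  0.     -0.    ] yaw(tool y dir) 47.88 tilt 0.0001 q [-0.88  0.43  0.31  1.43 -0.13  1.31  0.27] F [-0.76 -0.2  -2.03] T [-0.01  0.   -0.02] t 23.25 grip 0.342 60.4
delta mm [-0.8  0.1 64.6] frac [-0.0055  0.0007  0.4307]
pos [0.5474 0.3641 0.2206] rot [ 0.3593  0.9332 -0.     -0.    ] yaw(tool y dir) 47.88 tilt 0.0001 q [-0.88  0.43  0.31  1.43 -0.13  1.31  0.27] F [ 0.36  0.4  -1.58] T [0.03 0.01 0.03] t 23.3 grip 0.344 60.4
delta mm [-0.9  0.1 64.6] frac [-0.0057  0.0009  0.4306]
```

Lower into the hole: first to mouth 10 mm deep, then further.

Request:
carry_out:
  deltas:
    - [-0.005,0,0.08,0,-1]
    - [-0.005,0,0.16,0,-1]
    - [-0.005,0,0.2,0,-1]
    - [-0.005,0,0.22,0,-1]
    - [-0.005,0,0.22,0,-1]

```text
clock: 23.92
position: [0.548, 0.3635, 0.1875]
ee_rot: [0.359, 0.933, -0.0, -0.0]
ft_force: [0.4, -0.4, -2.8]
grip_width: 0.341
grasp_force: 60.5
```

Request:
carry_out:
  deltas:
    - [0,0,0.05,0,-1]
    - [0,0,0.1,0,-1]
    - [0,0,0.15,0,-1]
    - [0,0,0.18,0,-1]
    - [0,0,0.2,0,-1]
    - [0,0,0.2,0,-1]

```text
clock: 24.68
position: [0.5479, 0.3635, 0.1574]
ee_rot: [0.359, 0.933, -0.0, -0.0]
ft_force: [0.1, 1.0, -2.8]
grip_width: 0.338
grasp_force: 60.5
```

Run:
```python
from h import *
delta([.5481,.3636,.1545])
```

```text
pos [0.5479 0.3635 0.1574] rot [ 3.593e-01  9.332e-01 -1.000e-04 -1.000e-04] yaw(tool y dir) 47.88 tilt 0.0002 q [-0.87  0.47  0.3   1.5  -0.14  1.19  0.28] F [ 0.06  1.02 -2.82] T [ 0.06 -0.05 -0.02] t 24.68 grip 0.338 60.5
delta mm [-0.1  0.2  2.9] frac [-0.0006  0.0012  0.0196]
```

Request:
carry_out:
  deltas:
    - [0,0,0.01,0,-1]
    - [0,0,0.02,0,-1]
    - [0,0,0.02,0,-1]
    - [0,0,0.02,0,-1]

```text
clock: 25.18
position: [0.548, 0.3636, 0.1547]
ee_rot: [0.359, 0.933, 0.0, 0.0]
ft_force: [0.3, 0.8, -2.4]
grip_width: 0.348
grasp_force: 60.5
```

Request:
carry_out:
  deltas:
    - [0,0,0,0,-0.2]
    - [0,0,0,0,0]
    - [0,0,0,0,0.5]
    - [0,0,0,0,1]
    - [0,0,0,0,1]
    - [0,0,0,0,1]
    - [0,0,0,0,1]
    - [0,0,-0.1,0,1]
    - [0,0,-0.3,0,1]
    - [0,0,-0.6,0,1]
    - [0,0,-0.95,0,1]
    - [0,0,-0.95,0,1]
    - [0,0,-0.95,0,1]

```text
clock: 26.8
position: [0.5479, 0.3635, 0.2974]
ee_rot: [0.359, 0.933, 0.0, 0.0]
ft_force: [0.3, 0.3, -0.9]
grip_width: 1.0
grasp_force: 0.0
```

Run:
```python
from h import *
delta([.5481,.3636,.1545])
c=camera("side"); s=c["img"]; w=camera("wrist")
P=world(w).reshape(-1,3)
m=(abs(P[:,0]-.548)<.025)&(abs(P[:,1]-.3636)<.025)&(P[:,2]>.18)&(P[:,2]<.2); print((P[m].min(0)+P[m].max(0))/2,P[m].max(0))
save("end.png",np.hstack([cv2.resize(s[100:280,100:340],(400,300)),cv2.resize(w["img"],(400,300))]))
```

```text
pos [0.5479 0.3635 0.2974] rot [3.593e-01 9.332e-01 2.000e-04 1.000e-04] yaw(tool y dir) 47.88 tilt 0.0005 q [-0.88  0.39  0.32  1.31 -0.12  1.45  0.26] F [ 0.28  0.35 -0.87] T [-0.    0.04 -0.01] t 26.8 grip 1.0 0.0
delta mm [-1.000e-01  1.000e-01  1.429e+02] frac [-7.000e-04  9.000e-04  9.529e-01]
[0.54801204 0.36345489 0.18373681] [0.56424666 0.38017332 0.18738804]
```

View pics/end.png

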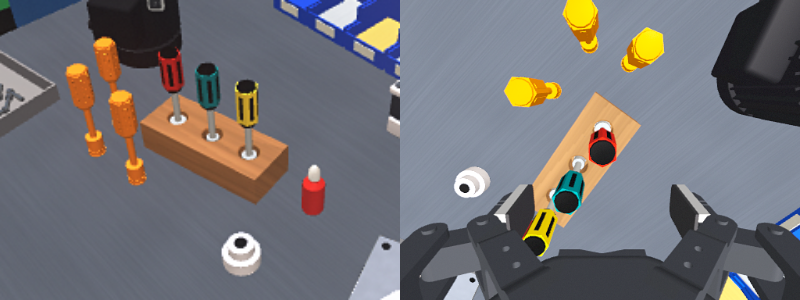

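The red driver is upright in its own hole at (172,75), released, with its top at z≈0.186. The other tools stand as before.

```bash
python3 -c "
from h import *
print(ticket.hand_in())"
```

```text
the job is handed in; nothing more can be done
None
```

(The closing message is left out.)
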